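# Wedge the bare leg of a rocking stool

### The job

The round stool rocks because one leg has lost its rubber foot. With the fingertips push the wooden wedge, thin end first, along the bench and under that bare leg until it is snug and the stool can no longer rock, then press down firmly on the seat above that leg to check that it stands firm, and take the hand away with the wedge left in place. Only push and press: do not lift the wedge or the stool, do not shift the stool or jack it out of level, and leave everything else on the bench alone.

Things in the scene. Friction and masses are not known exactly. Their poses are not given: they have to be found in the camera images.
- stool: Low round stool, loose, about 2 kg: brown seat with a pale segmented rim, 230 mm across, top 172 mm above the bench; four brown splayed legs 26 mm thick, feet 130 mm from the centre, 90 degrees apart. Three end in black rubber feet 34 mm across, the fourth is bare. Origin: on the bench under the seat's centre; z up; x points to the bare leg, the rubber feet lie at y, -x and -y.
- bare_foot (a point): Lowest point of the leg that lost its rubber foot: pale rounded bare wood (dome of 13 mm radius), 130 mm along the stool's x, hanging 8 mm clear of the bench. The leg leans inwards above it, so from above the tip shows just outside the seat's edge.
- seat_edge (a point): Point on top of the seat above the bare leg, 85 mm from its centre (30 mm inside the edge), 172 mm above the bench: where to press. Unwedged, about 3 N here rocks the stool over onto the bare leg (3.5 degrees).
- clamp (a point): Top of a small red G-clamp left on the stool's rim about opposite the bare leg, 208 mm above the bench. Its weight keeps the stool on its three rubber feet.
- wedge: Pale wooden wedge flat on the bench, about 40 g, 120 mm long (x), 44 mm wide (y). Origin: centre of its underside. Thickness grows evenly from 2 mm at the thin end (+x) to 16.4 mm at the square thick end (-x); 8 mm thick at x = +10 mm. The thin end points roughly, not exactly, at the bare leg.
- wedge_butt (a point): Middle of the wedge's square thick end face, 8 mm above the bench: where to push. The wedge slides with under 1 N until the leg bears on it, then the resistance rises within a few mm: 3 to 6 N of push leaves it snug, 9 N or more begins to jack the stool up or shift it.
- glue_bottle: Bystander: glue bottle with yellow label and orange cap, 58 mm across, 170 mm tall, upright. Origin: centre of its underside.
- drink_bottle: Bystander: green drink bottle with white cap, 64 mm across, 210 mm tall, upright. Origin: centre of its underside.
- screw_jar: Bystander: glass jar with steel lid, 72 mm across, 85 mm tall. Origin: centre of its underside.
- mallet: Bystander: wooden mallet lying flat: handle along x (-130 to +110 mm), dark head 56 mm thick and 110 mm across y at its +x end, 56 mm high. Origin: centre of its underside.
- block_plane: Bystander: small steel block plane, 150 x 46 mm (x, y), 50 mm high. Origin: centre of its underside.
- tape_measure: Bystander: yellow tape measure, 72 x 38 mm (x, y), 66 mm high. Origin: centre of its underside.
- sanding_block: Bystander: cork-faced wooden sanding block, 110 x 62 mm (x, y), 36 mm high. Origin: centre of its underside.
There are look-alikes about, which are no part of the job. Of the things like the wedge, leave any that is green or turquoise; of the rest the larger one is meant.

How it is judged (in metres and radians):
On the way, in this order (a step that is already met when the one before it is completed fails the run):
1. the wedge is under the bare leg and carries it: snug, the stool level (y of bare_foot in the frame of wedge between -0.018 and 0.018 m and x of bare_foot in the frame of wedge between -0.05 and 0.04 m and contact force between wedge and stool above 0.5 N and angle between stool's own z axis and vertical below 0.0105 rad), for 0.2 s.
2. the fingers press down on the seat above that leg with more than 4 N and the stool does not rock (y of bare_foot in the frame of wedge between -0.018 and 0.018 m and x of bare_foot in the frame of wedge between -0.05 and 0.04 m and contact force between the fingers and stool above 4 N and horizontal distance between the grasp point and seat_edge below 0.045 m and height (world z) of the grasp point above 0.15 m and angle between stool's own z axis and vertical below 0.015 rad), for 0.3 s.
At the end, for the whole second after the job is handed in: The wedge lies under the bare leg and carries load (over 0.5 N), the leg's tip at least 4 mm inside the wedge's sides and 10 mm inside its ends; the stool is level within 0.6 degrees, within 20 mm of where it stood, and all is at rest (all of step 1 and distance of stool from where it was at the start of the episode below 0.02 m and linear speed of each of stool, wedge below 0.02 m/s); the robot touches nothing.
It fails at once if the wedge is lifted or stood on edge (height (world z) of wedge above 0.012 m or angle between wedge's own z axis and vertical above 0.3 rad).
It fails at once if the stool is lifted or tipped (more than its own rocking) (height (world z) of stool above 0.015 m or angle between stool's own z axis and vertical above 0.12 rad).
It fails at once if the stool is shoved more than 25 mm (distance of stool from where it was at the start of the episode above 0.025 m).
It fails at once if another thing on the bench is moved more than 25 mm (distance of any of glue_bottle, drink_bottle, screw_jar, mallet, block_plane, tape_measure, sanding_block from where it was at the start of the episode above 0.025 m).
It also fails if it takes over 54 s, if anything falls off the work surface, if the arm or the gripper's body presses on something with over 40 N, if the wrist force passes 120 N, or if a joint passes its speed limit or range.

### The arm

A 6-joint arm with a two-finger parallel gripper is mounted at the origin on the work surface. World frame = base frame: x ahead of the robot, y to its left, z up, the work surface at z = 0. Lengths are in mm, angles in rad, forces in N, time in s.
With the tool pointing down it reaches from about 275 to 750 mm from the base axis. Payload 10.2 kg.
Tool frame: the origin (TCP) lies at the very end of the fingers, on their centre line; the grasp point (between the pads) lies 19 mm behind it; x points along the fingers, y is the direction in which the jaws open and shut, and the axes are right-handed (so a half turn about x gives the same grasp; the last joint's range is limited). The gripper opens to 85 mm and grips with 20 to 120 N. Pads are 22 mm wide; open, the fingers measure 114 mm over their backs; the gripper's body (76 mm by 85 mm) begins 54 mm behind the grasp point. The pads swing forward as they close: fully open they stand 13 mm farther back than shut.
Start: joints at [-1.329, 0.313, 1.498, -0, 1.331, -0.223], TCP at [235.317, -469.316, 231.294] pointing down, gripper open.
Joint ranges: [-2.94, 2.94], [-0.97, 2.17], [0.19, 2.56], [-1.23, 4.37], [0.02, 3.11], [-2.88, 2.88]. Speed limits (rad/s): [2.39, 2.39, 3.01, 3.14, 3.14, 3.14].

### API

Orientations are given as a unit quaternion [w, x, y, z].
In Python, from rig import ctrl, viewer, order gives the robot as it stands. The module is installed in compiled form; this text tells all that it offers.
- The arm moves only by the tool carry_out, never from a script. Its argument "deltas" is a list of rows, each a list of 7 numbers: the gripper command: -1 is fully open, 1 is shut, values between are in proportion, then the shift along the tool's x, y, z in mm, then the turn, a rotation vector about the tool's x, y, z in degrees. A call has exactly 5 rows; each row is the pose to reach, as a shift and turn from the pose commanded when the call began, along the tool's axes at that moment; what a row does not reach only later rows make up. A row lasts 1/8 s, in which the tool goes at most 62.5 mm and 10.7 degrees, less where a joint would pass 70% of its speed; a pose out of reach is approached as far as the arm can. A call with a gripper value outside its range is refused whole. The fingers move at their own pace and stop on an object; "newtons" is the grip in N (left out, the last holds). Time passes only in rows, so rows that repeat a pose let the fingers close, or fill a call up. It gives the time, the measured TCP pose, the force and the opening at its end, in the units of the state.
- ctrl.sense(): the state, without advancing time (a new reading comes with each control period).
- viewer.capture(name): name is "side" or "top" or "wrist"; returns the picture (384x512x3 uint8, red, green, blue); there is no depth.
- viewer.calibration(name): a dict with "fx", "fy", "cx", "cy" (pixels), "xyz" and "attitude" of the camera in the world; the wrist camera has in their place "T_tool_cam" (4x4, takes a point from camera to tool coordinates, whose origin is the TCP and whose axes are the tool frame's). Camera axes: x right, y down, z forward; pixel columns grow to the right and rows downward; lengths in mm; the calibration is good to about 2 mm. A picture is of the moment at which its call begins: read the wrist's pose just before it. calibration takes no time and is no camera call.
- order.finish_job(): hands the job in, once; it reports no verdict.
The state is a dict: "time_s": time; "joints": joint angles; "dq": joint speeds; "tau": joint torques, N m; "eef_pos": TCP position; "ee_rot": TCP orientation; "force": force on the tool from outside, world axes, zero at the start; "wrist_torque": the same for the moment, N m; "grip_width": opening from 0.0 (shut) to 1.0 (fully open).
Only numpy, scipy, OpenCV 4.12 (cv2) and the standard library are available. Lean on these libraries where they do the work, as an engineer would, in place of code of your own. Each camera call takes 0.05 s, during which the arm holds its last target. There are 200 camera calls.

## Working session

There is one attempt and no reset: what is moved stays moved. The work goes in short steps, Python scripts to look and compute and a tool call to move; the robot and the scene stay as the last step left them, time stands still between calls to the robot, and variables do not carry over. Pictures are saved under pics/ and viewed, about 8 in all and at most 12, crops included, and the job is handed in when it is done.

Besides the shell and the picture viewer there is one more tool, called after ">>>" as name(argument=value, ...), one argument or row to a line, values as JSON. carry_out: Moves the arm, as the interface text tells. Its arguments: {"type":"object","properties":{"deltas":{"type":"array"},"newtons":{"type":"number"}},"required":["deltas"]}

```bash
mkdir -p pics; cat > h.py <<'E'
import numpy as np,cv2
from rig import ctrl,viewer,order
from scipy.spatial.transform import Rotation as R
def q2m(q): return R.from_quat([q[1],q[2],q[3],q[0]]).as_matrix()
def snap(n,f):
    s=ctrl.sense(); im=viewer.capture(n); cv2.imwrite('pics/'+f+'.png',im[:,:,::-1]); return s,im
def cam(n,s=None):
    c=viewer.calibration(n)
    if n=='wrist':
        T=np.array(c['T_tool_cam']); Rt=q2m(s['ee_rot']); return c,Rt@T[:3,:3],Rt@T[:3,3]+np.array(s['eef_pos'])
    a=np.array(c['attitude']); return c,(q2m(a) if a.size==4 else a),np.array(c['xyz'])
def pix(n,uv,z,s=None):
    c,Rm,p=cam(n,s); uv=np.atleast_2d(uv).astype(float)
    d=np.c_[(uv[:,0]-c['cx'])/c['fx'],(uv[:,1]-c['cy'])/c['fy'],np.ones(len(uv))]@Rm.T
    return p+d*((z-p[2])/d[:,2])[:,None]
def proj(n,P,s=None):
    c,Rm,p=cam(n,s); q=(np.atleast_2d(P)-p)@Rm; return np.c_[q[:,0]/q[:,2]*c['fx']+c['cx'],q[:,1]/q[:,2]*c['fy']+c['cy']]
E
python3 - <<'E'
from h import *
s,a=snap('top','top0'); s2,b=snap('side','side0')
print(s); print(viewer.calibration('top'),viewer.calibration('side'),viewer.calibration('wrist'))
E
```

```text
{'time_s': 0.0, 'joints': array([-1.32939639e+00,  3.13479124e-01,  1.49841674e+00,  1.17320125e-05,
        1.33101749e+00, -2.23411036e-01]), 'dq': array([ 7.22614041e-05,  1.38015351e-03,  1.01755758e-03, -1.05558381e-03,
        9.55513963e-04, -3.78441330e-04]), 'tau': array([ 3.18526045e-04, -4.12266576e+01, -2.59740239e+01, -1.83261309e-04,
        4.11510759e-03,  1.75310663e-05]), 'eef_pos': array([ 235.25806152, -469.05645132,  230.72783765]), 'ee_rot': array([-0.16239218, -0.68809625, -0.16332609,  0.68809659]), 'force': array([-1.2509931 ,  0.72264923,  0.60907906]), 'wrist_torque': array([ 0.00418292, -0.00994027, -0.06937964]), 'grip_width': 1.0031533554612146}
{'fx': 451.47398484184487, 'fy': 451.47398484184487, 'cx': 255.83353585129615, 'cy': 189.72285542467006, 'xyz': array([ 281.59263659,   29.64387728, 1470.48853475]), 'attitude': array([-0.06048569,  0.70871872, -0.69860787,  0.07750036])} {'fx': 366.9365818480032, 'fy': 366.9365818480032, 'cx': 255.21457527781843, 'cy': 189.0590060789157, 'xyz': array([-15.72740957, 675.74577753, 871.36701561]), 'attitude': array([ 0.15022965, -0.31069361,  0.85203433, -0.39362169])} {'fx': 276.64573983900704, 'fy': 276.64573983900704, 'cx': 252.41409468203938, 'cy': 195.0299989629341, 'T_tool_cam': array([[-1.05499780e-03, -2.96468795e-01,  9.55041957e-01,
        -1.42299252e+02],
       [ 9.99998715e-01,  8.40357325e-04,  1.36552761e-03,
         8.91292233e-01],
       [-1.20741283e-03,  9.55042170e-01,  2.96467528e-01,
        -7.47333446e+01],
       [ 0.00000000e+00,  0.00000000e+00,  0.00000000e+00,
         1.00000000e+00]])}
```

View pics/top0.png

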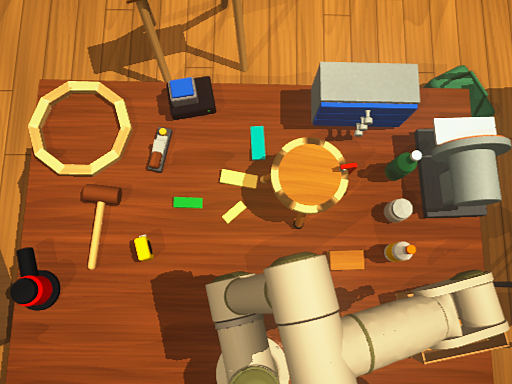

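View pics/side0.png

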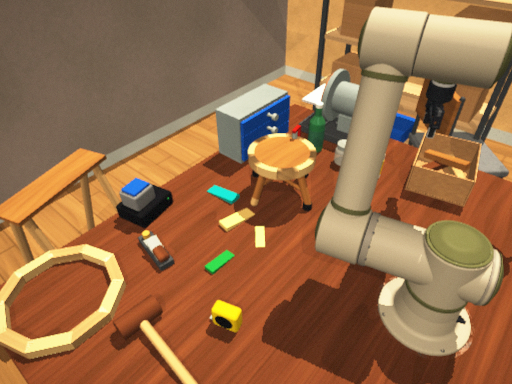

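Top view: the larger pale wedge is at about (238,178), next to the bare leg at (263,179). The seat centre is at (310,174) and the red clamp opposite at (348,167). The small pale look-alike is at (234,212). I'll enlarge this area.

```bash
python3 - <<'E'
from h import *
a=cv2.imread('pics/top0.png')
c=a[130:240,205:365]; cv2.imwrite('pics/crop0.png',cv2.resize(c,None,fx=5,fy=5,interpolation=cv2.INTER_CUBIC))
for n,z,uv in [('seat',172,(310,174)),('wedge',8,(238,178)),('leg',8,(263,179)),('small',8,(234,212)),('clamp',208,(348,167)),('turq',8,(258,142)),('sand',36,(347,260)),('glue',170,(410,250))]: print(n,pix('top',uv,z).round(0))
# wedge mask
hsv=cv2.cvtColor(a,cv2.COLOR_BGR2HSV); print(hsv[178,232],hsv[178,240],hsv[170,215],hsv[212,234],hsv[174,310])
E
```

```text
seat [[ 589. -160.  172.]]
wedge [[610.  56.   8.]]
leg [[608. -27.   8.]]
small [[496.  66.   8.]]
clamp [[ 603. -266.  208.]]
turq [[736.  -9.   8.]]
sand [[ 344. -294.   36.]]
glue [[ 370. -447.  170.]]
[ 31 122 251] [ 31 124 251] [ 11 205 177] [ 31 129 251] [ 17 213 243]
```

View pics/crop0.png

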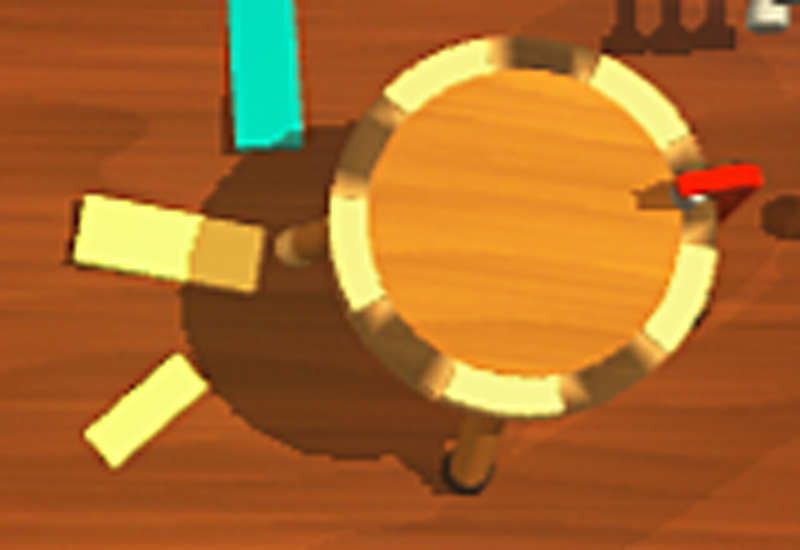

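```bash
python3 - <<'E'
from h import *
f=lambda u,v,z: pix('top',(205+(u+.5)/5-.5,130+(v+.5)/5-.5),z)[0]
b1,b2=f(88,195,16.4),f(73,262,16.4); t1,t2=f(265,226,2),f(253,292,2)
seat=f(524,227,168); foot=f(286,245,15); rub=f(467,470,12)
B=(b1+b2)/2;T=(t1+t2)/2
print('butt',B,'thin',T,'len',np.linalg.norm((T-B)[:2]),'w',np.linalg.norm(b1-b2),np.linalg.norm(t1-t2))
ax=(T-B)[:2];ax/=np.linalg.norm(ax);print('yaw',np.degrees(np.arctan2(ax[1],ax[0])))
print('butt face yaw', np.degrees(np.arctan2(*(b2-b1)[1::-1])))
print('seat',seat,'foot',foot,np.linalg.norm((foot-seat)[:2]),'rub',rub,np.linalg.norm((rub-seat)[:2]))
for p in (foot,rub): print('dir',np.degrees(np.arctan2(*(p-seat)[1::-1])))
d=(foot-T)[:2]; print('gap along',d@ax,'lateral',d@np.array([-ax[1],ax[0]]))
c=viewer.calibration('wrist');s=ctrl.sense();print(q2m(s['ee_rot']).round(3))
E
```

```text
butt [616.38696374 112.67961094  16.4       ] thin [600.97983486  -5.68485006   2.        ] len 119.36299781970393 w 46.31876192415315 45.709293431647275
yaw -97.41631278035662
butt face yaw 169.2308477389271
seat [ 587.00088855 -158.90467825  168.        ] foot [607.86259848 -23.09982685  15.        ] 137.397847893859 rub [ 460.62056484 -142.45326574   12.        ] 127.44659742418048
dir 81.26675645056365
dir 172.5832931096839
gap along 16.380878078350534 lateral 9.073074723520262
[[-0.     0.448 -0.894]
 [ 0.001 -0.894 -0.448]
 [-1.    -0.001 -0.   ]]
```

Seen in the enlarged crop: the wedge's butt is at crop (80,228) and its thin end at (259,259). The bare tip is at about (286,245), so the thin end is pointed about 8 mm to one side of the foot. Next I'll raise the arm and swing it behind the butt.

>>> carry_out(
  deltas=[
    [1,-60,0,0,-10,0,0],
    [1,-80,-28,-46,-20,0,0],
    [1,-80,-60,-97,-30,0,0],
    [1,-80,-92,-150,-40,0,0],
    [1,-80,-123,-202,-50,0,0],
  ],
  newtons=60,
)

```text
time_s: 0.72
eef_pos: [361.4, -267.0, 311.2]
ee_rot: [0.44, 0.554, 0.44, -0.554]
force: [0.3, -0.6, -0.1]
grip_width: -0.001
```

```bash
cat > to.py <<'E'
import sys
from h import *
# x y z yaw(tool z dir, deg) -> deltas
x,y,z,yaw=map(float,sys.argv[1:5]); s=ctrl.sense(); Rm=q2m(s['ee_rot'])
a=np.radians(yaw); zt=np.array([np.cos(a),np.sin(a),0]); xt=np.array([0,0,-1.]); Rt=np.c_[xt,np.cross(zt,xt),zt]
print('t',s['time_s'],'pos',s['eef_pos'].round(1),'yaw',np.degrees(np.arctan2(Rm[1,2],Rm[0,2])).round(2),'F',s['force'].round(2),'q',s['joints'].round(2))
print('shift',(Rm.T@(np.array([x,y,z])-s['eef_pos'])).round(1),'turn',np.degrees(R.from_matrix(Rm.T@Rt).as_rotvec()).round(1))
E
python3 to.py 622 150 200 -95.5
```

```text
t 0.725 pos [ 361.4 -267.   311.2] yaw -103.06 F [ 0.31 -0.59 -0.08] q [-0.9   0.09  1.56  0.    1.49 -0.67]
shift [ 111.3  159.7 -465. ] turn [-7.6 -0.   0. ]
```

>>> carry_out(
  deltas=[
    [1,0,19,-57,-4,0,0],
    [1,0,39,-114,-8,0,0],
    [1,0,58,-171,-8,0,0],
    [1,0,78,-228,-8,0,0],
    [1,0,98,-285,-8,0,0],
  ],
)

```text
time_s: 1.35
eef_pos: [522.7, -12.3, 311.1]
ee_rot: [-0.476, -0.523, -0.476, 0.523]
force: [0.3, -0.1, -0.4]
grip_width: -0.002
```

```bash
python3 to.py 622 150 150 -95.5
```

```text
t 1.35 pos [522.7 -12.3 311.1] yaw -95.36 F [ 0.27 -0.07 -0.36] q [-0.25  0.26  1.36 -0.    1.52 -0.15]
shift [ 161.1   83.7 -170.9] turn [0.1 0.  0. ]
```

>>> carry_out(
  deltas=[
    [1,0,26,-54,0,0,0],
    [1,20,52,-108,0,0,0],
    [1,60,76,-150,0,0,0],
    [1,105,84,-171,0,0,0],
    [1,160,84,-171,0,0,0],
  ],
)

```text
time_s: 1.98
eef_pos: [621.9, 149.9, 149.4]
ee_rot: [0.477, 0.523, 0.477, -0.522]
force: [0.9, -0.3, -0.3]
grip_width: -0.001
```

```bash
python3 to.py 622 150 6 -95.5; python3 - <<'E'
from h import *
s,im=snap('wrist','w0'); np.save('w0.npy',[*s['eef_pos'],*s['ee_rot']])
print(s['eef_pos'])
cv2.imwrite('pics/w0b.png',cv2.resize(im[:,:,::-1],None,fx=1.56,fy=1.56,interpolation=cv2.INTER_CUBIC))
E
```

```text
t 1.975 pos [621.9 149.9 149.4] yaw -95.25 F [ 0.95 -0.28 -0.27] q [0.05 0.63 1.23 0.   1.28 0.15]
shift [ 1.434e+02  0.000e+00 -1.000e-01] turn [ 0.3 -0.  -0. ]
[621.89369474 149.85752657 149.40999062]
```

View pics/w0b.png

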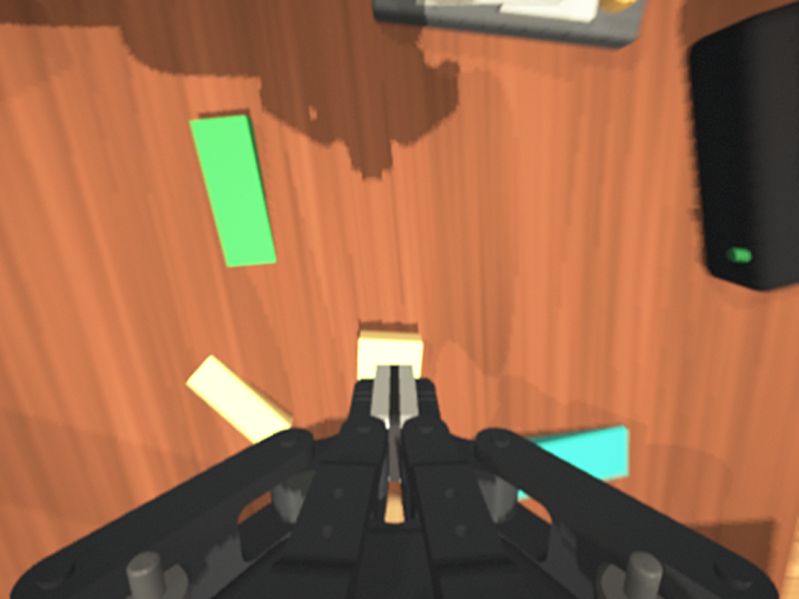

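The wrist view shows the butt face as a strip between about (359,333) and (423,340). The fingers hide the foot, so I'll check the butt position from this view.

```bash
python3 - <<'E'
from h import *
w=np.load('w0.npy'); s={'eef_pos':w[:3],'ee_rot':w[3:]}
k=512/799
for z,p in [(0,(360,331)),(0,(421,334)),(16.4,(357,338)),(16.4,(423,343))]: print(z,pix('wrist',(p[0]*k,p[1]*k),z,s).round(1))
# side view: where the expected foot points fall
print(proj('side',[[605.5,-29,8],[607.8,-23,8],[621,114,0],[601,-5.7,2],[587,-159,172]]).round(1))
a=cv2.imread('pics/side0.png')[150:250,190:330]; cv2.imwrite('pics/sidecrop.png',cv2.resize(a,None,fx=5.7,fy=5.7,interpolation=cv2.INTER_CUBIC))
E
```

```text
0 [[594.2 115.7   0. ]]
0 [[637.9 109.4   0. ]]
16.4 [[593.5 116.9  16.4]]
16.4 [[638.2 109.1  16.4]]
[[253.2 204.6]
 [251.6 205.2]
 [221.3 227.1]
 [249.8 210. ]
 [281.8 150.9]]
```

View pics/sidecrop.png

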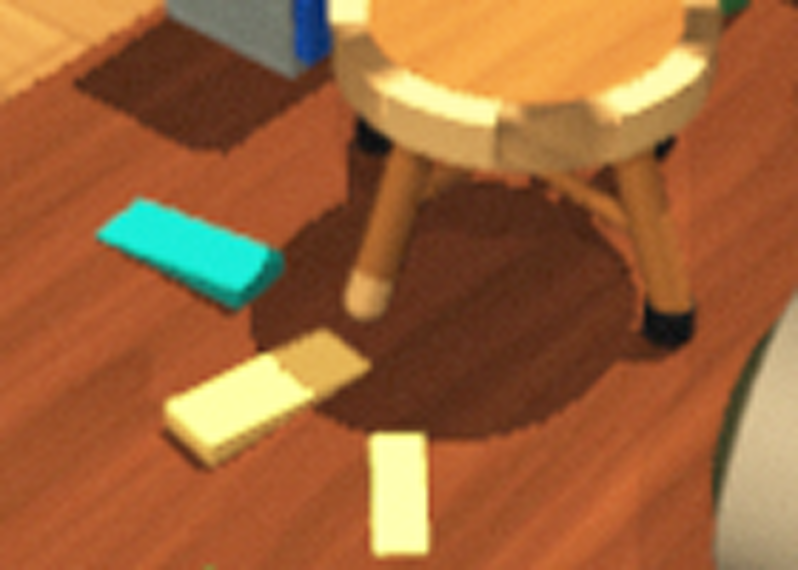

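The butt is confirmed at about (616,113). In the side crop the foot's lowest point is at (366,318), which agrees with (605.5,-29). I'll go down behind the butt, aligned at yaw -94.2.

>>> carry_out(
  deltas=[
    [1,40,-3,0,-1,0,0],
    [1,85,-3,0,-1,0,0],
    [1,125,-3,0,-1,0,0],
    [1,140,-3,0,-1,0,0],
    [1,144,-3,0,-1,0,0],
  ],
)

```text
time_s: 2.65
eef_pos: [619.0, 148.4, 7.9]
ee_rot: [0.481, 0.519, 0.48, -0.519]
force: [0.3, -0.1, 0.9]
grip_width: 0.002
```

```bash
python3 to.py 616 124 5 -94.2
```

```text
t 2.65 pos [619.  148.4   7.9] yaw -94.38 F [ 0.28 -0.15  0.87] q [0.05 0.79 1.35 0.   1.   0.13]
shift [ 2.9 -1.2 24.5] turn [-0.2 -0.  -0. ]
```

>>> carry_out(
  deltas=[
    [1,1,-1,10,0,0,0],
    [1,1,-1,17,0,0,0],
    [1,1,-1,22,0,0,0],
    [1,1,-1,27,0,0,0],
    [1,1,-1,32,0,0,0],
  ],
)

```text
time_s: 3.28
eef_pos: [615.3, 116.4, 6.5]
ee_rot: [0.481, 0.519, 0.481, -0.519]
force: [-0.1, 0.6, 0.6]
grip_width: 0.003
```

>>> carry_out(
  deltas=[
    [1,0,0,4,0,0,0],
    [1,0,0,8,0,0,0],
    [1,0,0,12,0,0,0],
    [1,0,0,16,0,0,0],
    [1,0,0,20,0,0,0],
  ],
)

```text
time_s: 3.9
eef_pos: [613.7, 96.4, 6.3]
ee_rot: [-0.481, -0.519, -0.481, 0.519]
force: [0.0, 0.4, -0.1]
grip_width: -0.005
```

```bash
python3 to.py 610.6 52 5 -94.2; python3 - <<'E'
from h import *
s,im=snap('top','top1')
c=im[130:240,205:365,::-1]; cv2.imwrite('pics/crop1.png',cv2.resize(c,None,fx=5,fy=5,interpolation=cv2.INTER_CUBIC))
E
```

```text
t 3.9 pos [613.7  96.4   6.3] yaw -94.37 F [ 0.03  0.45 -0.05] q [-0.03  0.76  1.4   0.    0.97  0.04]
shift [ 1.3  0.3 44.5] turn [-0.2 -0.   0. ]
```

View pics/crop1.png

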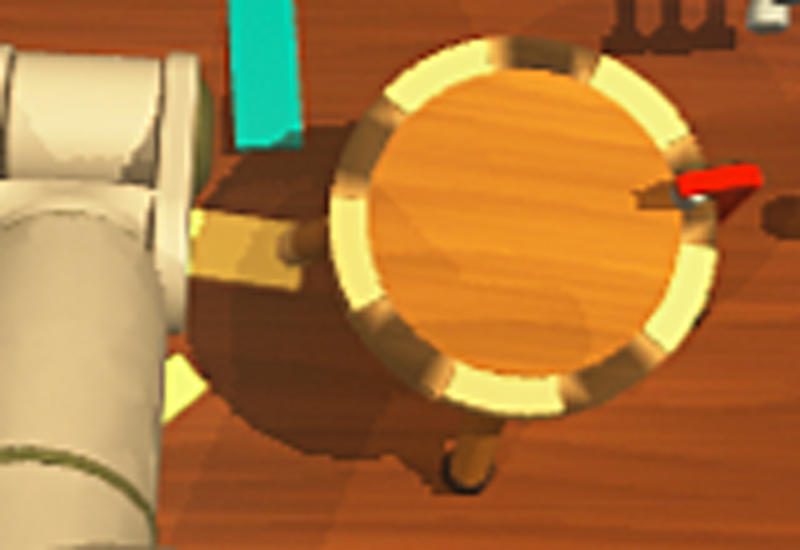

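The wedge is now aligned with the push direction. Its thin end is at about crop (301,257) and has just gone under the foot at (290,244), about 5–6 mm off its centre line, which is within tolerance. I'll keep pushing slowly.

>>> carry_out(
  deltas=[
    [1,0,0,4,0,0,0],
    [1,0,0,8,0,0,0],
    [1,0,0,12,0,0,0],
    [1,0,0,16,0,0,0],
    [1,0,0,20,0,0,0],
  ],
)

```text
time_s: 4.58
eef_pos: [612.1, 76.5, 6.3]
ee_rot: [0.481, 0.519, 0.481, -0.519]
force: [0.1, -0.1, 0.4]
grip_width: -0.004
```

>>> carry_out(
  deltas=[
    [1,0,0,3,0,0,0],
    [1,0,0,6,0,0,0],
    [1,0,0,9,0,0,0],
    [1,0,0,11,0,0,0],
    [1,0,0,11,0,0,0],
  ],
)

```text
time_s: 5.2
eef_pos: [611.3, 65.6, 6.3]
ee_rot: [0.481, 0.519, 0.481, -0.519]
force: [-0.2, 0.2, 0.2]
grip_width: -0.0
```

>>> carry_out(
  deltas=[
    [1,0,0,1,0,0,0],
    [1,0,0,2,0,0,0],
    [1,0,0,3,0,0,0],
    [1,0,0,4,0,0,0],
    [1,0,0,5,0,0,0],
  ],
)

```text
time_s: 5.82
eef_pos: [610.9, 60.8, 6.3]
ee_rot: [0.481, 0.519, 0.481, -0.519]
force: [0.3, -0.2, 0.5]
grip_width: -0.005
```

>>> carry_out(
  deltas=[
    [1,0,0,1,0,0,0],
    [1,0,0,2,0,0,0],
    [1,0,0,3,0,0,0],
    [1,0,0,3,0,0,0],
    [1,0,0,3,0,0,0],
  ],
)

```text
time_s: 6.45
eef_pos: [610.7, 57.8, 6.3]
ee_rot: [-0.481, -0.519, -0.481, 0.519]
force: [-0.3, -0.5, -0.9]
grip_width: -0.002
```

>>> carry_out(
  deltas=[
    [1,0,0,1,0,0,0],
    [1,0,0,2,0,0,0],
    [1,0,0,3,0,0,0],
    [1,0,0,3,0,0,0],
    [1,0,0,3,0,0,0],
  ],
)

```text
time_s: 7.08
eef_pos: [610.5, 54.8, 6.3]
ee_rot: [0.481, 0.519, 0.481, -0.519]
force: [0.5, -0.4, 0.2]
grip_width: -0.004
```

>>> carry_out(
  deltas=[
    [1,0,0,0.5,0,0,0],
    [1,0,0,1,0,0,0],
    [1,0,0,1.5,0,0,0],
    [1,0,0,1.5,0,0,0],
    [1,0,0,1.5,0,0,0],
  ],
)

```text
time_s: 7.7
eef_pos: [610.4, 53.3, 6.3]
ee_rot: [-0.481, -0.519, -0.481, 0.519]
force: [0.3, 0.4, 0.2]
grip_width: 0.002
```

>>> carry_out(
  deltas=[
    [1,0,0,0.5,0,0,0],
    [1,0,0,1,0,0,0],
    [1,0,0,1.5,0,0,0],
    [1,0,0,1.5,0,0,0],
    [1,0,0,1.5,0,0,0],
  ],
)

```text
time_s: 8.32
eef_pos: [610.3, 51.8, 6.3]
ee_rot: [-0.481, -0.519, -0.481, 0.519]
force: [0.3, 0.8, -0.1]
grip_width: 0.003
```

>>> carry_out(
  deltas=[
    [1,0,0,0.5,0,0,0],
    [1,0,0,1,0,0,0],
    [1,0,0,1.5,0,0,0],
    [1,0,0,1.5,0,0,0],
    [1,0,0,1.5,0,0,0],
  ],
)

```text
time_s: 8.95
eef_pos: [610.1, 50.6, 6.3]
ee_rot: [0.481, 0.519, 0.481, -0.519]
force: [-0.0, 4.7, -0.0]
grip_width: 0.002
```

The push force has come up to 4.7 N, which is in the snug range. I'll take one reading to check it.

```bash
python3 - <<'E'
from h import *
for i in range(3):
    s,im=snap('side','side1'); print(s['force'].round(2))
c=im[130:240,190:330,::-1]; cv2.imwrite('pics/side1c.png',cv2.resize(c,None,fx=5,fy=5,interpolation=cv2.INTER_CUBIC))
b=cv2.imread('pics/side0.png'); d=cv2.absdiff(b,im[:,:,::-1].copy())[150:172,260:312].max(); print('seat diff',d)
E
```

```text
[-0.    4.68 -0.02]
[0.8  3.54 0.3 ]
[0.7  5.71 0.35]
seat diff 200
```

View pics/side1c.png

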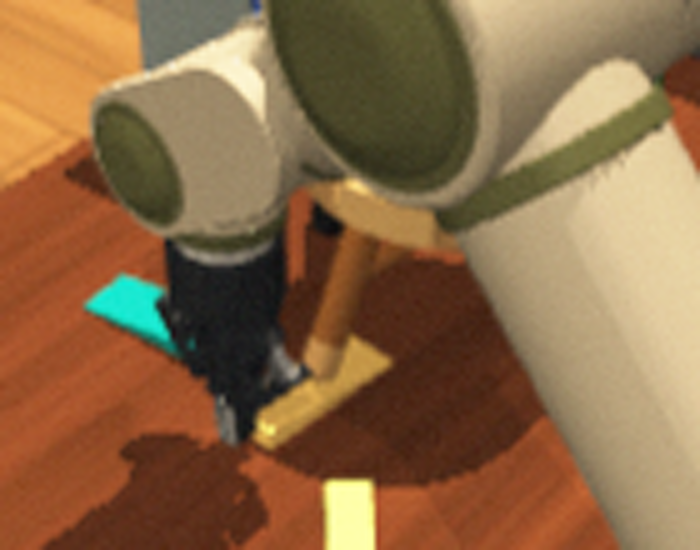

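The force averages about 4.6 N and the picture shows the foot at (320,375) sitting on the wedge. I'll back straight off, then rise.

>>> carry_out(
  deltas=[
    [1,0,0,-8,0,0,0],
    [1,0,0,-25,0,0,0],
    [1,-50,0,-45,0,0,0],
    [1,-110,0,-45,0,0,0],
    [1,-170,0,-45,0,0,0],
  ],
)

```text
time_s: 9.72
eef_pos: [613.3, 96.3, 178.2]
ee_rot: [-0.481, -0.518, -0.481, 0.519]
force: [0.6, 0.1, -0.1]
grip_width: 0.002
```

>>> carry_out(
  deltas=[
    [1,-50,0,0,0,0,0],
    [1,-60,0,40,0,0,0],
    [1,-60,0,90,0,0,0],
    [1,-60,0,140,0,0,0],
    [1,-60,0,170,0,0,0],
  ],
)

```text
time_s: 10.35
eef_pos: [600.4, -75.7, 236.3]
ee_rot: [-0.48, -0.519, -0.48, 0.519]
force: [1.0, 1.3, 0.5]
grip_width: 0.002
```

```bash
python3 to.py 599 -75 180 -94.2
```

```text
t 10.35 pos [600.4 -75.7 236.3] yaw -94.43 F [1.04 1.3  0.5 ] q [-0.32  0.49  1.23 -0.    1.42 -0.24]
shift [56.3 -1.5 -0.6] turn [-0.2  0.   0. ]
```

>>> carry_out(
  deltas=[
    [1,20,0,0,0,0,0],
    [1,40,0,0,0,0,0],
    [1,52,0,0,0,0,0],
    [1,58,0,0,0,0,0],
    [1,60,0,0,0,0,0],
  ],
)

```text
time_s: 10.98
eef_pos: [600.8, -74.1, 176.5]
ee_rot: [0.481, 0.519, 0.481, -0.519]
force: [0.1, 1.2, 0.1]
grip_width: 0.002
```

>>> carry_out(
  deltas=[
    [1,0.5,0,0,0,0,0],
    [1,1,0,0,0,0,0],
    [1,1.5,0,0,0,0,0],
    [1,2,0,0,0,0,0],
    [1,2,0,0,0,0,0],
  ],
)

```text
time_s: 11.6
eef_pos: [600.6, -74.3, 174.3]
ee_rot: [-0.481, -0.519, -0.481, 0.519]
force: [0.4, -0.0, -0.2]
grip_width: 0.002
```

>>> carry_out(
  deltas=[
    [1,0.5,0,0,0,0,0],
    [1,1,0,0,0,0,0],
    [1,1.5,0,0,0,0,0],
    [1,1.5,0,0,0,0,0],
    [1,1.5,0,0,0,0,0],
  ],
)

```text
time_s: 12.22
eef_pos: [600.6, -74.3, 172.8]
ee_rot: [-0.481, -0.519, -0.481, 0.519]
force: [-0.8, -0.7, 0.5]
grip_width: 0.0
```

>>> carry_out(
  deltas=[
    [1,0.5,0,0,0,0,0],
    [1,1,0,0,0,0,0],
    [1,1,0,0,0,0,0],
    [1,1,0,0,0,0,0],
    [1,1,0,0,0,0,0],
  ],
)

```text
time_s: 12.85
eef_pos: [600.7, -74.3, 172.1]
ee_rot: [0.481, 0.519, 0.48, -0.519]
force: [-1.4, -0.1, 4.9]
grip_width: -0.003
```

>>> carry_out(
  deltas=[
    [1,0.2,0,0,0,0,0],
    [1,0.4,0,0,0,0,0],
    [1,0.5,0,0,0,0,0],
    [1,0.5,0,0,0,0,0],
    [1,0.5,0,0,0,0,0],
  ],
)

```text
time_s: 13.48
eef_pos: [600.7, -74.3, 172.1]
ee_rot: [0.481, 0.519, 0.48, -0.519]
force: [-3.0, 0.3, 7.4]
grip_width: 0.0
```

>>> carry_out(
  deltas=[
    [1,0.2,0,0,0,0,0],
    [1,0.2,0,0,0,0,0],
    [1,0.2,0,0,0,0,0],
    [1,0.2,0,0,0,0,0],
    [1,0.2,0,0,0,0,0],
  ],
)

```text
time_s: 14.1
eef_pos: [600.7, -74.3, 172.1]
ee_rot: [0.481, 0.519, 0.48, -0.519]
force: [-2.7, 1.6, 7.9]
grip_width: 0.0
```

The seat held at about 7.5–8 N for over a second and the tip did not sink. Now I'll lift off and clear away for a check.

>>> carry_out(
  deltas=[
    [1,-5,0,0,0,0,0],
    [1,-40,0,0,0,0,0],
    [1,-90,0,0,0,0,0],
    [1,-110,-40,-30,0,0,0],
    [1,-110,-90,-60,0,0,0],
  ],
)

```text
time_s: 14.72
eef_pos: [515.1, -7.2, 282.1]
ee_rot: [0.481, 0.519, 0.48, -0.518]
force: [0.7, 0.4, -0.1]
grip_width: 0.002
```

>>> carry_out(
  deltas=[
    [1,0,-50,-30,0,0,0],
    [1,0,-90,-70,0,0,0],
    [1,0,-100,-130,0,0,0],
    [1,0,-100,-190,0,0,0],
    [1,0,-100,-240,0,0,0],
  ],
)

```text
time_s: 15.35
eef_pos: [433.7, 241.5, 281.1]
ee_rot: [0.481, 0.519, 0.481, -0.518]
force: [0.3, -0.7, -0.1]
grip_width: 0.001
```

```bash
python3 - <<'E'
from h import *
s,im=snap('top','top2'); print(s['eef_pos'].round(),s['force'].round(2))
c=im[130:240,205:365,::-1]; cv2.imwrite('pics/crop2.png',cv2.resize(c,None,fx=5,fy=5,interpolation=cv2.INTER_CUBIC))
a=cv2.cvtColor(cv2.imread('pics/top0.png'),cv2.COLOR_BGR2GRAY)[136:217,270:352].astype(np.float32);b=cv2.cvtColor(im,cv2.COLOR_RGB2GRAY)[136:217,270:352].astype(np.float32)
print('seat shift px',cv2.phaseCorrelate(a,b))
E
```

```text
[434. 241. 281.] [ 0.26 -0.67 -0.13]
seat shift px ((-0.04561285957690586, 0.5696972553167114), 0.9943348047337578)
```

View pics/crop2.png

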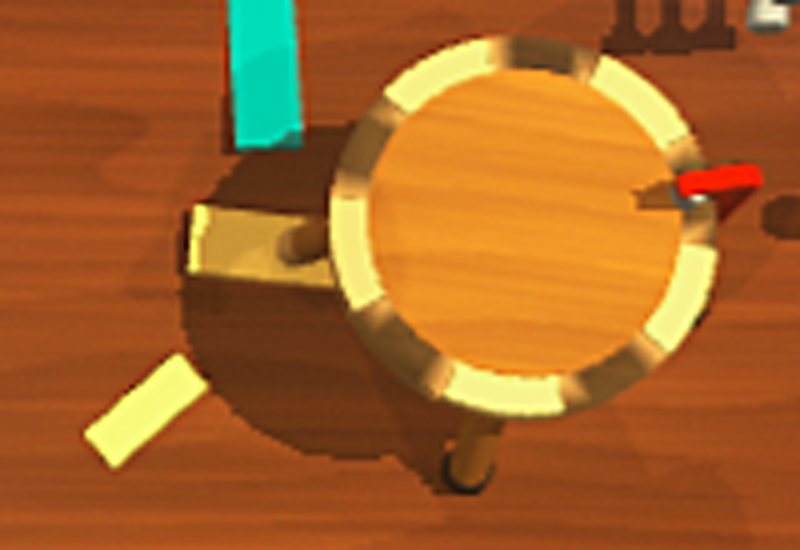

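The wedge sits under the foot. At crop (290,243) the foot is 2–4 mm off the wedge's centre line (row about 247), and the stool's rim and legs look unmoved. I'm handing in.

```bash
python3 -c "
from rig import order; print(order.finish_job())"
```

```text
the job is handed in; nothing more can be done
None
```

I pushed the larger pale wedge thin end first under the bare leg until it was snug, at about 4.6 N (readings 3.5 to 5.7 N). I then pressed on the seat above that leg and took the hand away. The job was handed in at about 15 s of the 54 s allowed, and no verdict was reported.

- **Press test:** the seat held 7.4–7.9 N for over a second, and the fingertips stayed at 172.1 mm, so the stool did not rock.
- **Wedge position:** the last top view shows the foot about 2–4 mm off the wedge's centre line.
- **Stool position:** its rim and legs look unmoved. An image comparison of the seat gave a shift of 0.57 pixel (under 2 mm), which I put down to changed shadows from the arm.
- **Other objects:** the look-alikes in that view lie where they were. I did not check the other objects in the final picture, but the arm never came near them.
- **Not measured:** I did not measure the load on the wedge after the hand left, or the stool's tilt in degrees. I inferred both from the push force and the press test.

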